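Shut the junction box and lock its quarter-turn fasteners

ROBOT

A 7-joint arm with a two-finger parallel gripper is mounted at the origin on a cart in front of the work surface, level with it; the furniture and walls round the work are solid. World frame = base frame: x ahead of the robot, y to its left, z up, the work surface at z = 0. Lengths are in m, angles in rad, forces in N, time in s.
With the tool pointing down it reaches from about 0.35 to 0.9 m from the base axis. Payload 8.1 kg.
Tool frame: the origin (TCP) lies midway between the tips of the shut fingers; the grasp point (between the pads) lies behind it (arm.tcp_to_grasp is the z of the grasp point in the tool frame, in m); z points along the fingers, y is the line along which they close (so a half turn about z gives the same grasp; the last joint's range is limited). The gripper opens to 92 mm and grips with 3 to 60 N. Pads are 19 mm wide; open, the fingers measure 130 mm over their backs; the gripper's body (75 mm by 190 mm) begins 47 mm behind the grasp point.
Start: joints at [1.156, 0.434, 0.025, 1.573, -0.012, 1.134, -0.075], TCP at [0.192, -0.595, 0.227] pointing down, gripper open.
Joint ranges: [-2.62, 2.62], [-0.44, 2.09], [-1.27, 1.32], [0.08, 2.57], [-1.32, 4.46], [0.12, 2], [-2.74, 2.74]. Speed limits (rad/s): [2.22, 2.22, 3.01, 3.01, 3.14, 3.14, 3.14].

INTERFACE

Orientations are given as a rotation vector (axis times angle).
In Python, from cell import readout, vision, arm gives the robot as it stands.
- The arm moves only by the tool carry_out, never from a script. Its argument "increments" is one flat list of numbers, 6 for each row, row after row: the shift along the world's x, y, z in mm, then the turn, a rotation vector about the world's x, y, z in rad. In form: [tx, ty, tz, wx, wy, wz, tx, ty, tz, wx, wy, wz, ...]. A call has 1 to 20 rows; each row shifts and turns the commanded pose from where the row before left it; what a row does not reach is not made up. A row lasts 1/8 s, in which the tool goes at most 62.5 mm and 10.7 degrees, less where a joint would pass 70% of its speed; a pose out of reach is approached as far as the arm can. A call with a gripper value outside its range is refused whole. "grip" is the closure, from 0 (fully open) to 1 (shut), set as the call begins (left out, the last holds). The fingers move at their own pace and stop on an object; "newtons" is the grip in N (left out, the last holds). Time passes only in rows, so rows that do not move let the fingers close. It gives the time, the measured TCP pose, the force, the opening and the grip force at its end, in the units of the state.
- readout.observe(): the state, without advancing time (a new reading comes with each control period).
- vision.get_image(name): name is "side" or "top"; returns the picture (384x512x3 uint8, red, green, blue); there is no depth.
- vision.calibration(name): a dict with "fov_y" (degrees; the focal length in pixels is half the picture's height over the tangent of half this angle, whatever the lens; pixels are square), "cx", "cy" (the principal point, pixels), "k1" (the pictures are not rectified: a ray, as slopes to the right and down, at radius r is drawn at 1 + k1 r^2 times it, then the intrinsics apply), "pose" (4x4, takes a point from camera to world coordinates). Camera axes: x right, y up, looking along -z (the intrinsics and any distortion apply to the point x, -y, -z); pixel columns grow to the right and rows downward; lengths in m; the calibration is good to about 2 mm. A picture is of the moment at which its call begins. calibration takes no time and is no camera call.
- arm.sign_off(): hands the job in; it is judged then, once.
The state is a dict: "clock": time; "joints": joint angles; "dq": joint speeds; "joint_efforts": joint torques, N m; "position": TCP position; "ee_rot": TCP orientation; "force": force on the tool from outside, world axes, zero at the start; "ft_torque": the same for the moment, N m; "width": opening from 0.0 (shut) to 1.0 (fully open); "gripper_force": force on a finger pad.
Only numpy, scipy, OpenCV 4.12 (cv2) and the standard library are available. Lean on these libraries where they do the work, as an engineer would, in place of code of your own. Each camera call takes 0.05 s, during which the arm holds its last target. There are 200 camera calls.

TASK

Push the junction box's raised access panel down until it lies shut, then set your fingertips in the slot of each of its two quarter-turn fasteners and turn it clockwise all the way to its stop, so that both lock the panel. Do not turn a fastener while the panel is still up, do not lift the panel further open, and leave the loose things around the box where they are.

Things in the scene. Friction and masses are not known exactly. Their poses are not given: they have to be found in the camera images.
- junction_box: Grey open-topped metal junction box, fixed to the worktop, 220 mm deep (its x) by 300 mm wide (its y), rim 70 mm above the worktop. Origin: centre of its underside on the worktop. Its -x side is the front (towards the robot); its +x side carries the panel's hinge.
- access_panel (a joint): Hinge of the access panel (224 mm deep, 304 mm wide, 18 mm thick) on top of the box. 0 = shut flat on the box; grows (rad) as the front edge rises. The hinge line runs along the box's y at box x = +112 mm, 70 mm above the worktop, on the panel's underside. The hinge is stiff: the panel stays at any angle, and about 1 to 5 N down near the front edge closes it.
- panel_front (a point): Point on the panel's top face, midway between its sides, 12 mm behind its front edge; 212 mm from the hinge line along the panel and 18 mm above its underside. Axes: x away from the front towards the hinge, y to the box's left, z out of the top face.
- fastener_left (a joint): Quarter-turn cam fastener at the panel's left (+y) front, seen from the front. 0 = open, slot parallel to the panel's front edge; 1.571 rad = locked against its stop, slot pointing from front to hinge. Grows clockwise seen from above the panel. Turns freely in place but stays where left: about 0.08 N m of friction, no spring.
- fastener_right (a joint): The same fastener at the panel's right (-y) front, same joint values and direction.
- fastener_left_slot (a point): On the turning axis of the left fastener, at the top of its slot, level with the panel's top face; 167 mm from the hinge line, 85 mm left of the panel's middle. The fastener is a steel disc 82 mm across let in flush with the panel; a straight slot 30 mm wide and 15 mm deep crosses its whole diameter (floor of the slot 15 mm below this point), walled at its ends by the round hole of the panel, 85 mm across. Axes turn with the disc: y along the slot, z out of the panel.
- fastener_right_slot (a point): The same point of the right fastener, 85 mm right of the panel's middle; same size and axes.
- brass_weight: Bystander: knobbed calibration weight, 19 mm wide, 32 mm tall, upright to the left of the junction box; loose. Origin: centre of its underside.
- screwdriver: Bystander: screwdriver with a yellow handle, 156 mm long, lying to the right of the junction box; loose. Origin: centre of its underside.
- tc_plug: Bystander: small yellow thermocouple plug, 37x23x10 mm, lying in front of the junction box; loose. Origin: centre of its underside.
- magnifier: Bystander: black loupe, 43 mm wide, 30 mm tall, standing in front of the junction box; loose. Origin: centre of its underside.
- tape_roll: Bystander: roll of black tape, 62 mm across, 19 mm tall, lying to the right of the junction box; loose. Origin: centre of its underside.
- pocket_torch: Bystander: black pocket torch, 106 mm long, 29 mm thick, lying to the left of the junction box; loose. Origin: centre of its underside.

How it is judged:
On the way, in this order (a step that is already met when the one before it is completed fails the run):
1. the panel lies shut (value of joint access_panel below 0.025 rad), for 0.2 s.
2. both fasteners are turned to their stops with the panel shut (value of joint access_panel below 0.025 rad and value of joint each of fastener_left, fastener_right above 1.46 rad), for 0.2 s.
At the end, for the whole second after the job is handed in: The panel is shut (within 0.025 rad) and both fasteners stand within 0.11 rad (6 degrees) of their clockwise stops (all of step 2); the robot touches nothing.
It fails at once if a fastener is turned while the panel is up (value of joint access_panel above 0.06 rad and value of joint any of fastener_left, fastener_right above 0.7 rad).
It fails at once if the panel is lifted further open (value of joint access_panel above 0.97 rad).
It fails at once if a bystander is moved or lifted (distance of any of brass_weight, screwdriver, tc_plug, magnifier, tape_roll, pocket_torch from where it was at the start of the episode above 0.02 m).
It also fails if it takes over 64 s, if anything falls off the work surface, if the arm or the gripper's body presses on something with over 40 N, if the wrist force passes 120 N, or if a joint passes its speed limit or range.

## Working session

There is one attempt and no reset: what is moved stays moved. The work goes in short steps, Python scripts to look and compute and a tool call to move; the robot and the scene stay as the last step left them, time stands still between calls to the robot, and variables do not carry over. Pictures are saved under pics/ and viewed, at most 10 in all, crops included, and the job is handed in when it is done.

Besides the shell and the picture viewer there is one more tool, called as name(argument=value, ...), one argument or row to a line, values as JSON. carry_out: Moves the arm, as the interface text tells. Its arguments: {"type":"object","properties":{"increments":{"type":"array","items":{"type":"number"}},"grip":{"type":"number"},"newtons":{"type":"number"}},"required":["increments"]}

```bash
mkdir -p pics; ls; python3 - <<'E'
from cell import readout, vision, arm
import cv2,numpy as np
for n in("top","side"):
    im=vision.get_image(n); cv2.imwrite(f"pics/{n}0.png",im[:,:,::-1])
    print(n,vision.calibration(n))
print(readout.observe(),arm.tcp_to_grasp)
E
```

```text
pics
top {'fov_y': 54.5103923574898, 'cx': 251.95690331755858, 'cy': 192.94998324998653, 'k1': -0.06640546809540833, 'pose': array([[-0.00542586,  0.99595128, -0.08973074,  0.4814865 ],
       [-0.99993299, -0.00632133, -0.00969845,  0.04499345],
       [-0.0102264 ,  0.0896721 ,  0.99591884,  1.0174568 ],
       [ 0.        ,  0.        ,  0.        ,  1.        ]])}
side {'fov_y': 49.92415650311151, 'cx': 254.18501851270025, 'cy': 191.27435767521555, 'k1': 0.03347117917233653, 'pose': array([[-0.39229932,  0.63739318, -0.66319769, -0.05437514],
       [-0.91983447, -0.26995213,  0.28465839,  0.29125374],
       [ 0.00240769,  0.72170339,  0.69219825,  0.73730051],
       [ 0.        ,  0.        ,  0.        ,  1.        ]])}
{'clock': 0.1, 'joints': array([ 1.15638662,  0.43517334,  0.02497424,  1.5739642 , -0.01159726,
        1.13400776, -0.07511318]), 'dq': array([-0.00081128, -0.00163707, -0.00033082, -0.0012469 , -0.00104578,
       -0.0003381 ,  0.00071111]), 'joint_efforts': array([ 4.98145499e-03, -6.69121671e+01,  9.88948233e-01, -3.15143180e+01,
       -6.04247488e-02,  3.75637191e-02,  2.93638675e-05]), 'position': array([ 0.19155294, -0.59445893,  0.22602722]), 'ee_rot': array([-3.10216187e+00, -4.87469433e-01,  5.45544893e-04]), 'force': array([ 0.25969169, -0.16221807,  0.63109213]), 'ft_torque': array([ 0.04823715, -0.0313557 , -0.01159034]), 'gripper_force': 0.0, 'width': 1.0010107087420654} -0.0188
```

View pics/top0.png

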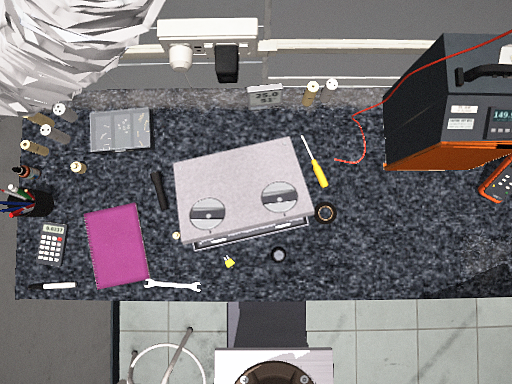

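View pics/side0.png

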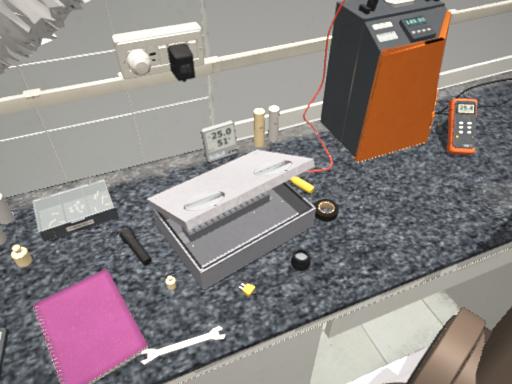

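The top view shows the box with its raised panel turned by about 15°. The front edge is low in the picture, with its corners near (193,245) and (312,210), and the slotted discs are near (208,213) and (279,196). The side view shows the panel open, with its front edge near (165,218)–(313,165). Next I enlarge both views to pick out the corners.

```bash
python3 - <<'E'
import cv2
a=cv2.imread("pics/top0.png")[125:265,160:350]; b=cv2.imread("pics/side0.png")[140:290,140:330]
cv2.imwrite("pics/topc.png",cv2.resize(a,None,fx=4,fy=4,interpolation=cv2.INTER_CUBIC))
cv2.imwrite("pics/sidec.png",cv2.resize(b,None,fx=4,fy=4,interpolation=cv2.INTER_CUBIC))
E
```

```text
(no output)
```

View pics/topc.png

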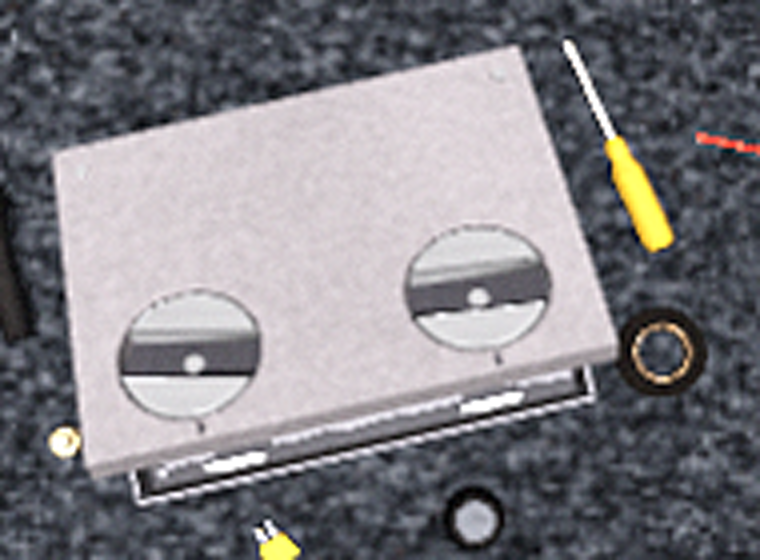

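View pics/sidec.png

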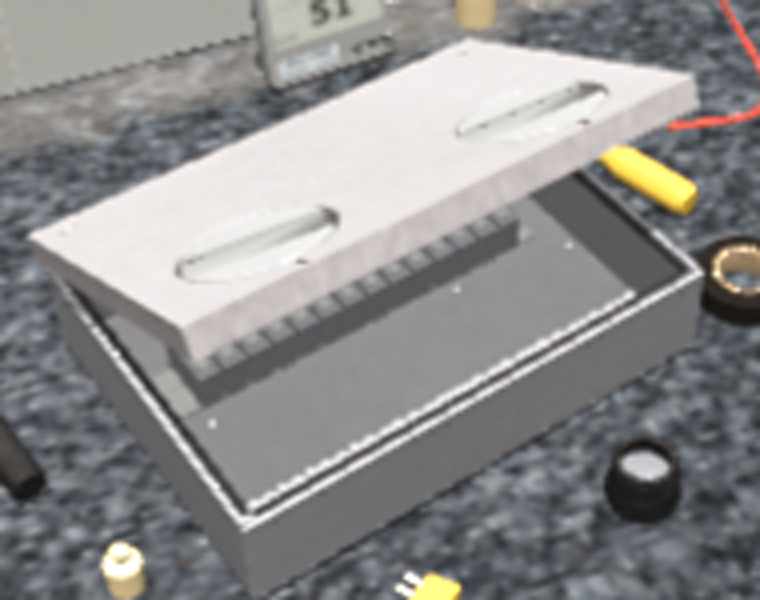

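The crops give these corners, in 4x crop pixels:

| Point | Top | Side |
|---|---|---|
| Rim front left | (138,500) | (248,520) |
| Rim front right | (593,398) | (700,270) |
| Panel front left | (90,466) | (185,327) |
| Panel front right | (617,353) | (695,78) |
| Panel hinge left | (53,157) | (32,235) |
| Panel hinge right | (518,45) | (470,40) |

Both slots look turned a little way from the front edge.

```bash
cat >h.py <<'E'
import numpy as np, cv2
from cell import vision
C={n:vision.calibration(n) for n in("top","side")}
def ray(n,u,v):
    c=C[n]; f=192/np.tan(np.radians(c["fov_y"]/2))
    K=np.array([[f,0,c["cx"]],[0,f,c["cy"]],[0,0,1]])
    x,y=cv2.undistortPoints(np.array([[[u,v]]],float),K,np.array([c["k1"],0,0,0,0.]))[0,0]
    return c["pose"][:3,3], c["pose"][:3,:3]@np.array([x,-y,-1])
def plane(n,u,v,z):
    o,d=ray(n,u,v); return o+d*(z-o[2])/d[2]
def tri(p,q):
    (a,d),(b,e)=ray("top",*p),ray("side",*q)
    s=np.linalg.lstsq(np.c_[d,-e],b-a,rcond=None)[0]
    P,Q=a+d*s[0],b+e*s[1]; return (P+Q)/2,np.linalg.norm(P-Q)
E
python3 - <<'E'
from h import *
np.set_printoptions(precision=4,suppress=True)
t=lambda u,v:((u+.5)/4-.5+160,(v+.5)/4-.5+125)
s=lambda u,v:((u+.5)/4-.5+140,(v+.5)/4-.5+140)
for k,p,q in [("FLrim",(138,500),(248,520)),("FRrim",(593,398),(700,270)),("PFL",(90,466),(185,327)),("PFR",(617,353),(695,78)),("PHL",(53,157),(32,235)),("PHR",(518,45),(470,40))]:
    print(k,*tri(t(*p),s(*q)),end=" ")
    if "rim" in k: print(plane("top",*t(*p),.07),plane("side",*s(*q),.07))
    else: print()
E
```

```text
FLrim [0.4231 0.1994 0.07  ] 0.00408173368335265 [0.4238 0.2013 0.07  ] [0.4221 0.1976 0.07  ]
FRrim [ 0.4862 -0.0881  0.0685] 0.001729804550930681 [ 0.4866 -0.0871  0.07  ] [ 0.4847 -0.088   0.07  ]
PFL [0.4495 0.2084 0.1867] 0.0011699778134812615 
PFR [ 0.5105 -0.0845  0.1906] 0.0011136383210764867 
PHL [0.6401 0.2529 0.0879] 0.0026322577752986827 
PHR [ 0.7105 -0.0431  0.0843] 0.0032789973761613855
```

carry_out(
  increments=[15,33,4,0,0,0.152,15,33,4,0,0,0.152,15,33,4,0,0,0.152,15,33,4,0,0,0.152,15,33,4,0,0,0.152,15,33,4,0,0,0.152,15,33,4,0,0,0.152,15,33,4,0,0,0.152,15,33,4,0,0,0.152,15,33,4,0,0,0.152,15,33,4,0,0,0.152,15,33,4,0,0,0.152,15,33,4,0,0,0.152,15,33,4,0,0,0.152,15,33,4,0,0,0.152,15,33,4,0,0,0.152,15,33,4,0,0,0.152,15,33,4,0,0,0.152,15,33,4,0,0,0.152,15,33,4,0,0,0.152],
  grip=1,
  newtons=10,
)

```text
clock: 2.6
position: [0.4919, 0.066, 0.3067]
ee_rot: [0.337, -3.123, 0.0]
force: [0.7, 0.0, 1.1]
width: 0.007
gripper_force: 0.0
```

carry_out(
  increments=[0,0,-40,0,0,0,0,0,-40,0,0,0,0,0,-30,0,0,0,0,0,-10,0,0,0,0,0,-10,0,0,0,0,0,-10,0,0,0,0,0,-10,0,0,0,0,0,-10,0,0,0,0,0,-10,0,0,0,0,0,-10,0,0,0,0,0,-10,0,0,0,0,0,-10,0,0,0,0,0,-10,0,0,0,0,0,-5,0,0,0,0,0,0,0,0,0],
)

```text
clock: 4.47
position: [0.4916, 0.0652, 0.0914]
ee_rot: [0.33, -3.124, -0.0]
force: [-0.2, -0.4, 0.8]
width: 0.005
gripper_force: 0.0
```

```bash
python3 - <<'E'
from cell import readout
print(readout.observe()["joints"])
E
```

```text
[ 0.31315228  0.50469176 -0.73735951  1.99276997  0.46200355  0.81642326
  1.09373581]
```

carry_out(
  increments=[0,0,-3,0,0,0,0,0,-2,0,0,0,0,0,-1,0,0,0,0,0,0,0,0,0],
)

```text
clock: 4.97
position: [0.4921, 0.0653, 0.0879]
ee_rot: [-0.329, 3.123, -0.003]
force: [-10.1, -4.3, 31.3]
width: 0.005
gripper_force: 15.7
```

carry_out(
  increments=[0,0,20,0,0,0,0,0,50,0,0,0,0,0,50,0,0,0,-5,-50,30,0,0,0,-5,-50,0,0,0,0,-5,-50,0,0,0,0,-5,-50,0,0,0,0,-5,-50,0,0,0,0,-5,-50,0,0,0,0,0,0,0,0,0,0],
  grip=0.68,
)

```text
clock: 6.22
position: [0.4605, -0.2396, 0.2352]
ee_rot: [0.318, -3.125, 0.002]
force: [-0.1, 1.3, 1.1]
width: 0.32
gripper_force: 0.0
```

```bash
python3 - <<'E'
from cell import readout, vision
import cv2,numpy as np
ims=[]
for n,(a,b,c,d) in (("top",(130,260,165,345)),("side",(150,290,140,330))):
    im=vision.get_image(n)[:,:,::-1]; cv2.imwrite(f"pics/{n}1.png",im)
    cv2.imwrite(f"pics/{n}1c.png",cv2.resize(im[a:b,c:d],None,fx=4,fy=4,interpolation=cv2.INTER_CUBIC))
o=readout.observe();print(o["clock"],o["joints"],o["position"],o["width"])
E
```

```text
6.325 [ 0.94512005  0.35003046 -0.74878936  1.77302331  0.26165358  1.12097622
  1.89121664] [ 0.46160386 -0.23495338  0.23566668] 0.31970898761812466
```

View pics/top1c.png

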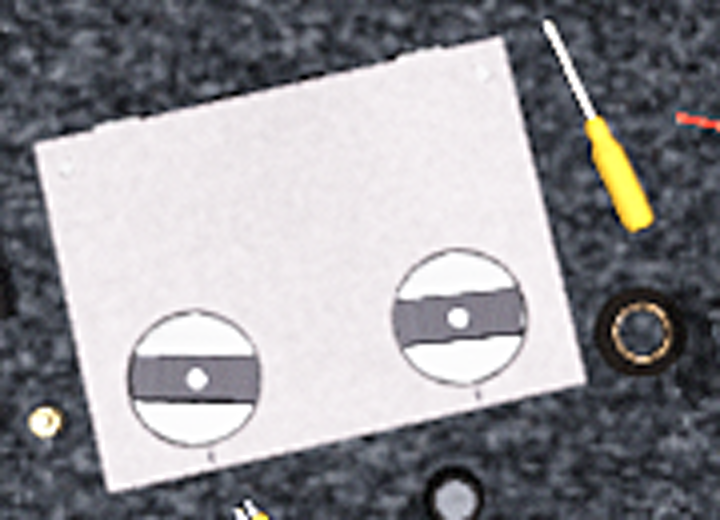

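View pics/side1c.png

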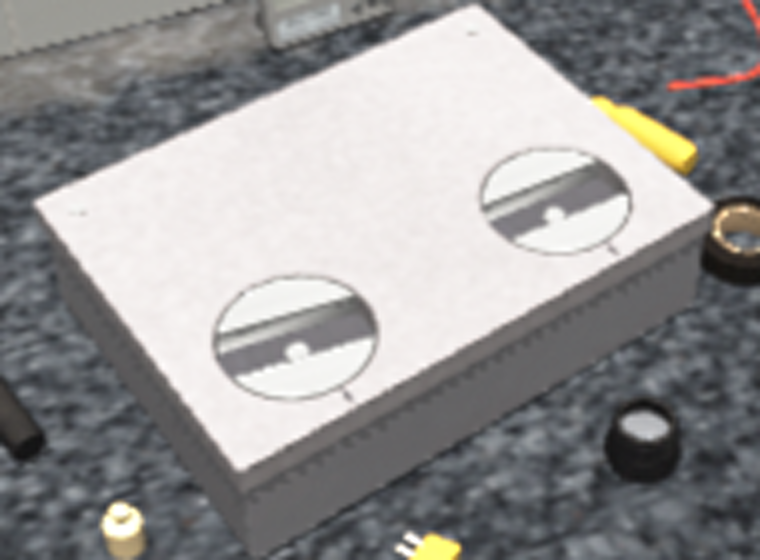

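The panel is shut. In the 4x crops the left disc is at top (195,378) / side (296,337) and the right disc at top (459,317) / side (556,201). Both slots start slightly clockwise of the front edge.

```bash
python3 - <<'E'
from h import *
np.set_printoptions(precision=4,suppress=True)
t=lambda u,v:((u+.5)/4-.5+165,(v+.5)/4-.5+130)
s=lambda u,v:((u+.5)/4-.5+140,(v+.5)/4-.5+150)
for k,p,q in [("L",(195,378.5),(296,337)),("R",(459,317),(556,201))]:
    print(k,*tri(t(*p),s(*q)),plane("top",*t(*p),.088),plane("side",*s(*q),.088))
for k,a,b in [("slotL",(133,355),(258,357)),("slotL2",(135,402),(257,403)),("slotR",(400,300),(520,289)),("slotR2",(400,345),(520,333)),("front",(110,491),(585,381)),("hinge",(35,146),(500,37))]:
    A,B=plane("top",*t(*a),.088),plane("top",*t(*b),.088); d=A-B
    print(k,A,B,"yaw",np.degrees(np.arctan2(-d[0],d[1])),np.linalg.norm(d))
E
```

```text
L [0.4873 0.1503 0.0845] 0.0014868599472667855 [0.4876 0.1506 0.088 ] [0.484  0.1504 0.088 ]
R [ 0.5245 -0.0154  0.0846] 0.002489667832450108 [ 0.5249 -0.0141  0.088 ] [ 0.5211 -0.015   0.088 ]
slotL [0.5024 0.1894 0.088 ] [0.5007 0.1113 0.088 ] yaw -1.181878889527781 0.07815465050265266
slotL2 [0.4731 0.188  0.088 ] [0.4722 0.1119 0.088 ] yaw -0.6934054204971116 0.07607813303829607
slotR [0.5358 0.0226 0.088 ] [ 0.5422 -0.0524  0.088 ] yaw 4.8803132947517645 0.07527068833267349
slotR2 [0.5077 0.0228 0.088 ] [ 0.5147 -0.052   0.088 ] yaw 5.341230094047568 0.0751411867665747
front [0.4181 0.2033 0.088 ] [ 0.4846 -0.092   0.088 ] yaw 12.68422188821109 0.3026891100354822
hinge [0.6348 0.2528 0.088 ] [ 0.7025 -0.0424  0.088 ] yaw 12.92854498901274 0.3028897849304475
```

carry_out(
  increments=[10,37,0,0,0,-0.02,10,37,0,0,0,-0.02,10,37,0,0,0,-0.02,10,37,0,0,0,-0.02,10,37,-20,0,0,-0.02,12,35,-40,0,0,-0.015,0,0,-50,0,0,0,0,0,-10,0,0,0,0,0,0,0,0,0,0,0,0,0,0,0],
)

```text
clock: 7.58
position: [0.5249, -0.0149, 0.1176]
ee_rot: [-0.148, 3.135, -0.0]
force: [0.1, -0.6, -0.1]
width: 0.322
gripper_force: 0.0
```

carry_out(
  increments=[-1,0,-15,0,0,0,0,0,-8,0,0,0,0,0,-5,0,0,0,0,0,-5,0,0,0,0,0,-5,0,0,0,0,0,0,0,0,0],
)

```text
clock: 8.32
position: [0.5225, -0.0149, 0.0774]
ee_rot: [0.15, -3.137, -0.0]
force: [-0.3, 1.1, 1.3]
width: 0.317
gripper_force: 0.0
```

carry_out(
  increments=[1,0,0,0,0,-0.1,0,0,0,0,0,-0.1,0,0,0,0,0,-0.1,0,0,0,0,0,-0.1,0,0,0,0,0,-0.1,0,0,0,0,0,-0.1,0,0,0,0,0,-0.1,0,0,0,0,0,-0.1,0,0,0,0,0,-0.1,0,0,0,0,0,-0.1,0,0,0,0,0,-0.1,0,0,0,0,0,-0.1,0,0,0,0,0,-0.1,0,0,0,0,0,-0.1,0,0,0,0,0,0,0,0,0],
)

```text
schema error: expected a multiple of 6 numbers
```

```bash
python3 - <<'E'
from cell import readout
o=readout.observe();print(o["joints"],o["force"],o["ft_torque"])
E
```

```text
[ 0.42179641  0.54833203 -0.67856134  1.94431854  0.4679639   0.81093108
  1.14992998] [-0.27161768  1.06274126  1.29885488] [ 0.11953624 -0.1865963  -0.0677607 ]
```

carry_out(
  increments=[1,0,0,0,0,-0.1,0,0,0,0,0,-0.1,0,0,0,0,0,-0.1,0,0,0,0,0,-0.1,0,0,0,0,0,-0.1,0,0,0,0,0,-0.1,0,0,0,0,0,-0.1,0,0,0,0,0,-0.1,0,0,0,0,0,-0.1,0,0,0,0,0,-0.1,0,0,0,0,0,-0.1,0,0,0,0,0,-0.1,0,0,0,0,0,-0.1,0,0,0,0,0,-0.1,0,0,0,0,0,0],
)

```text
clock: 10.2
position: [0.5236, -0.0146, 0.0779]
ee_rot: [1.906, 2.497, -0.0]
force: [-1.0, 0.3, -0.0]
width: 0.321
gripper_force: 0.4
```

```bash
python3 - <<'E'
from cell import readout
o=readout.observe();print(o["joints"],o["force"],o["ft_torque"])
E
```

```text
[ 0.16289444  0.47533655 -0.31644942  1.96295015  0.21407716  0.73516864
 -0.01339022] [-0.96317531  0.32853947 -0.00511278] [ 0.10253049 -0.04063076  0.01858161]
```

carry_out(
  increments=[0,0,0,0,0,-0.05,0,0,0,0,0,-0.05,0,0,0,0,0,-0.05,0,0,0,0,0,-0.03,0,0,0,0,0,-0.02,0,0,0,0,0,0],
)

```text
clock: 10.95
position: [0.5237, -0.0146, 0.0778]
ee_rot: [-2.146, -2.294, -0.0]
force: [-0.8, 2.8, 0.8]
width: 0.319
gripper_force: 1.6
```

```bash
python3 - <<'E'
from cell import readout
o=readout.observe();print(o["joints"],o["force"],o["ft_torque"])
E
```

```text
[ 0.12449362  0.4694107  -0.26445858  1.96619755  0.17831515  0.72804888
 -0.17946781] [-0.76488935  2.81347601  0.7685337 ] [0.44009516 0.165921   0.08529544]
```

carry_out(
  increments=[0,0,0,0,0,-0.03,0,0,0,0,0,-0.03,0,0,0,0,0,0],
)

```text
clock: 11.32
position: [0.5238, -0.0145, 0.0778]
ee_rot: [2.214, 2.229, 0.0]
force: [-1.5, 2.9, 1.7]
width: 0.318
gripper_force: 12.4
```

```bash
python3 - <<'E'
from cell import readout
o=readout.observe();print(o["ee_rot"],o["force"],o["ft_torque"])
E
```

```text
[2.21383295e+00 2.22876020e+00 3.87659676e-04] [-1.50509824  2.88511344  1.70467386] [0.72715838 0.09423779 0.74560622]
```

carry_out(
  increments=[0,0,0,0,0,0.1,0,0,20,0,0,0,0,0,40,0,0,0,-3,15,0,0,0,0.14,-3,15,0,0,0,0.14,-3,15,0,0,0,0.14,-3,15,0,0,0,0.14,-4,15,0,0,0,0.14,-4,15,0,0,0,0.14,-4,15,0,0,0,0.14,-4,15,0,0,0,0.14,-4,15,0,0,0,0.14,-4,15,0,0,0,0.14,-1,15,-20,0,0,0.04,0,0,0,0,0,0,0,0,0,0,0,0],
)

```text
clock: 13.32
position: [0.4867, 0.1494, 0.1173]
ee_rot: [-0.042, -3.14, 0.001]
force: [0.4, 0.1, 0.2]
width: 0.319
gripper_force: 0.0
```

carry_out(
  increments=[0,1,-15,0,0,0,0,0,-8,0,0,0,0,0,-6,0,0,0,0,0,-5,0,0,0,0,0,-5,0,0,0,0,0,0,0,0,0],
)

```text
clock: 14.08
position: [0.4865, 0.1511, 0.0784]
ee_rot: [-0.039, -3.141, 0.0]
force: [0.9, 1.0, -0.3]
width: 0.319
gripper_force: 0.0
```

carry_out(
  increments=[0,0,0,0,0,-0.1,0,0,0,0,0,-0.1,0,0,0,0,0,-0.1,0,0,0,0,0,-0.1,0,0,0,0,0,-0.1,0,0,0,0,0,-0.1,0,0,0,0,0,-0.1,0,0,0,0,0,-0.1,0,0,0,0,0,-0.1,0,0,0,0,0,-0.1,0,0,0,0,0,-0.1,0,0,0,0,0,-0.1,0,0,0,0,0,-0.1,0,0,0,0,0,-0.1,0,0,0,0,0,-0.05,0,0,0,0,0,-0.04,0,0,0,0,0,0],
)

```text
clock: 16.2
position: [0.4866, 0.1514, 0.0789]
ee_rot: [-2.158, -2.283, -0.0]
force: [-2.7, 1.3, 0.4]
width: 0.317
gripper_force: 1.1
```

```bash
python3 - <<'E'
from cell import readout
o=readout.observe();print(o["ee_rot"],o["force"],o["ft_torque"],o["joints"])
E
```

```text
[-2.15788180e+00 -2.28311222e+00 -2.96078191e-04] [-2.70620983  1.34533709  0.39237641] [0.19419724 0.15355005 0.07648796] [-0.22287197  0.44688105 -0.24133409  2.00087188  0.15865004  0.71129391
 -0.50550497]
```

carry_out(
  increments=[0,0,0,0,0,-0.03,0,0,0,0,0,-0.03,0,0,0,0,0,0],
)

```text
clock: 16.58
position: [0.4868, 0.1515, 0.0788]
ee_rot: [2.225, 2.217, 0.001]
force: [-1.8, 2.0, 1.6]
width: 0.322
gripper_force: 12.0
```

```bash
python3 - <<'E'
from cell import readout
o=readout.observe();print(o["ee_rot"],o["force"],o["ft_torque"])
E
```

```text
[2.22521647e+00 2.21747853e+00 5.69108409e-04] [-1.81416354  1.97325252  1.62433692] [0.50486178 0.29515031 0.68224876]
```

The torque shows the left fastener is at its stop too. I back off, lift clear and check.

carry_out(
  increments=[0,0,0,0,0,0.1,0,0,20,0,0,0,0,0,50,0,0,0,0,0,50,0,0,0,-3,-50,30,0,0,0,-3,-50,0,0,0,0,-3,-50,0,0,0,0,-3,-50,0,0,0,0,-3,-50,0,0,0,0,-3,-50,0,0,0,0,-3,-50,0,0,0,0,-3,-50,0,0,0,0,0,0,0,0,0,0,0,0,0,0,0,0],
)

```text
clock: 18.32
position: [0.4626, -0.2488, 0.2286]
ee_rot: [-2.113, -2.324, -0.0]
force: [-0.8, 0.6, -0.0]
width: 0.316
gripper_force: 0.0
```

```bash
python3 - <<'E'
from cell import vision
import cv2
im=vision.get_image("top")[:,:,::-1]
cv2.imwrite("pics/top2c.png",cv2.resize(im[130:260,165:345],None,fx=4,fy=4,interpolation=cv2.INTER_CUBIC))
E
```

```text
(no output)
```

View pics/top2c.png

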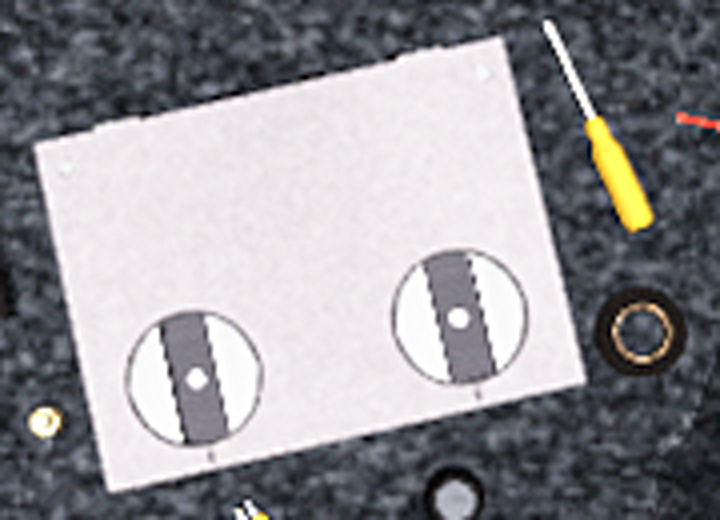

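The panel is flat. The left slot (205,378) lies about 11.5° from vertical in the picture and the right slot (459,317) about 12.8°, against 12–14° for the panel's sides, so both are within tolerance. The bystanders in view haven't moved.

```bash
python3 -c "
from cell import arm
print(arm.sign_off())"
```

```text
the job is handed in; nothing more can be done
None
```

I pushed the panel shut, turned both fasteners clockwise to their stops and handed the job in at about 18 s; the last top picture shows both slots front to hinge and the visible loose things unmoved, but no verdict was returned.

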